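# Hold tweezer electrodes at the marked gap astride a ceramic plug

## Task

Take the sprung tweezer electrodes off their rest, bring them level to the specimen holder that carries the white ceramic plug, and lower them so that the two disc electrodes stand one on each side of the plug, facing it about halfway up. Squeeze them until the electrodes are 20 mm apart, where the index blade meets the long line of the scale plate, and finish while still holding them there, steady at that gap for the measurement, clear of the plug on both sides. Do not knock the plug, do not press the electrodes together and leave the other things where they are.

Things in the scene. Friction and masses are not known exactly. Their poses are not given: they have to be found in the camera images.
- tweezers: Sprung tweezer electrodes, lying flat: grey handle block 46 x 29 x 14 mm, then two slim black arms, each ending in a steel disc electrode; 180 mm long, about 48 g. Origin on the centre line between the arm hinges, at half thickness. x runs along the centre line to the electrodes, y to the left arm, z up out of the flat. Both arms always swing equally. Mostly plastic; no leads attached.
- grip (a point): Point on the tweezers' centre line midway between the two grey ribbed finger rests (36 mm long, 14 mm high, outside the arms), 80 mm ahead of the origin; in the rest 48 mm above the worktop. Grip here from above, closing along y. Width over the rests: 38.8 mm sprung open (gap 36 mm), 29 mm at the 20 mm gap (arms parallel); gap = 20 + 1.63 x (width - 29) mm.
- jaw_middle (a point): Point on the tweezers' centre line midway between the two electrodes, 130 mm ahead of the tweezers' origin and 50 mm ahead of the grip point.
- electrode_left (a point): Centre of the inner face of the left disc electrode (10 mm across, 1.6 mm thick, upright). The electrode gap is its distance to electrode_right.
- electrode_right (a point): Centre of the inner face of the right disc electrode.
- tweezer_arm_left (a joint): Closing angle of the left arm, rad (the right follows equally): 0 sprung open, 0.0615 at the marked 20 mm gap, 0.138 electrodes touching; 0.26 mm of gap per 0.001. The spring pushes each finger back with about 6 N when open, 12 N at the mark. Scale plate on the left arm, over the right one: short lines every 4 mm of gap, one long thick line at 20 mm, read at the black index blade.
- rest: Fixed rest: aluminium base 172 x 66 x 8 mm, a white saddle with two cheeks 52 mm high behind the origin for the handle block, and a white cross bar with upright ends 52 mm high under the arms, 108 mm ahead. Origin on the worktop below the tweezers' origin; x points to the electrodes. The finger rests stand free between saddle and bar. Lift the tweezers straight up by 20 mm or more.
- holder: The specimen holder with the plug, loose, 0.35 kg: round dark steel foot 62 mm across, 16 mm high, a slim post (13 to 15 mm across) with a bright collet up to 41 mm, and in it the upright white ceramic plug, 10 mm across, from 41 to 59 mm above the worktop. Origin: centre of its underside. An equal holder without a plug stands near by.
- plug (a point): Centre of the ceramic plug, 50 mm above the worktop on the axis of the holder.
- holder_empty: The second holder, same shape, without a plug: it ends at the bright collet, 41 mm high. Origin: centre of its underside. To be left alone.
- well_plate: White well plate, 86 x 128 x 14 mm, lying on the right; leave it alone. Origin: centre of its underside.
- glass_marker: Grey marker pen, 136 mm long, 9 mm thick, lying near the front edge; leave it alone. Origin: under its middle.
- tape_roll: Roll of cream tape, 100 mm across, 25 mm high, lying flat; leave it alone. Origin: centre of its underside.
- wash_bottle: White wash bottle with a red band, 43 mm across, 128 mm high, standing far left; leave it alone. Origin: centre of its underside.
- trough: Empty white reagent trough, 54 x 104 x 28 mm, standing near the front edge; leave it alone. Origin: centre of its underside.

How it is judged:
By the outcome, as a careful person would: the job done as asked, in the order asked, and still so for the second after the job is handed in, while the arm keeps its last pose, push and grip.
It also fails if it takes over 38 s, if anything falls off the work surface, if the arm or the gripper's body presses on something with over 40 N, if the wrist force passes 120 N, or if a joint passes its speed limit or range.

## Robot

A 7-joint arm with a two-finger parallel gripper is mounted at the origin on a cart in front of the work surface, level with it; the furniture and walls round the work are solid. World frame = base frame: x ahead of the robot, y to its left, z up, the work surface at z = 0. Lengths are in m, angles in rad, forces in N, time in s.
With the tool pointing down it reaches from about 0.4 to 0.85 m from the base axis. Payload 4.5 kg.
Tool frame: the origin (TCP) lies where the fingers leave the gripper's body, on its centre line; the fingertips stand 64 mm ahead of it and the grasp point (between the pads) lies 45 mm ahead of it; z points along the fingers, y is the line along which they close (so a half turn about z gives the same grasp; the last joint's range is limited). The gripper opens to 88 mm and grips with 3 to 60 N. Pads are 18 mm wide; open, the fingers measure 123 mm over their backs; the gripper's body (75 mm by 187 mm) begins 45 mm behind the grasp point.
Start: joints at [0.034, 0.689, -0.195, 1.565, 0.157, 0.902, -0.215], TCP at [0.625, 0, 0.303] pointing down, gripper open.
Joint ranges: [-3.01, 3.01], [-0.46, 2.08], [-1.47, 1.51], [0.13, 2.56], [-1, 4.14], [0.04, 2.09], [-2.66, 2.66]. Speed limits (rad/s): [2.57, 2.57, 3.14, 3.14, 3.14, 3.14, 3.14].

## Interface

Orientations are given as a unit quaternion [x, y, z, w].
In Python, from plant import r gives the robot as it stands.
- The arm moves only by the tool play_rows, never from a script. Its arguments are lists of equal length, an entry for each row: "translation": the shift along the tool's x, y, z in m, a list of three; "delta_rot": the turn, a rotation vector about the tool's x, y, z in degrees, a list of three; "grip": the opening, from -1 (shut) to 1 (fully open). In form: {"translation": [[x, y, z], ...], "delta_rot": [[rx, ry, rz], ...], "grip": [grip, ...]}. A call has 1 to 20 rows; each row shifts and turns the commanded pose from where the row before left it, along the tool's axes as they then stand; what a row does not reach is not made up. A row lasts 1/8 s, in which the tool goes at most 62.5 mm and 10.7 degrees, less where a joint would pass 70% of its speed; a pose out of reach is approached as far as the arm can. A call with a gripper value outside its range is refused whole. The fingers move at their own pace and stop on an object; "squeeze" is the grip in N (left out, the last holds). Time passes only in rows, so rows that do not move let the fingers close. It gives the time, the measured TCP pose, the force, the opening and the grip force at its end, in the units of the state.
- r.get_state(): the state, without advancing time (a new reading comes with each control period).
- r.snapshot(name): name is "scene" or "side" or "wrist"; returns the picture (400x640x3 uint8, blue, green, red); there is no depth.
- r.get_calibration(name): a dict with "intrinsics" (3x3 intrinsics, pixels), "eye" and "rotation" of the camera in the world. Camera axes: x right, y up, looking along -z (the intrinsics and any distortion apply to the point x, -y, -z); pixel columns grow to the right and rows downward; lengths in m; the calibration is good to about 2 mm. A picture is of the moment at which its call begins: read the wrist's pose just before it. get_calibration takes no time and is no camera call; for the wrist camera it gives the pose at the moment of the call.
- r.finish_job(): hands the job in; it is judged then, once.
Trained networks look in the newest picture that a camera, given by its name, has taken for a name from the list of things; names that differ only in an ending like _2 or _b are one class to them, and where a whole thing is asked for, a point or a joint stands for the part that bears it (a point fixed in the world has none). Each returns a list of dicts, best first, with "confidence" (0 to 1); they miss things now and then, are a little off and sometimes report something else, mostly with a low value. They report only what shows in the picture. A call takes as long as a camera call.
- r.look_for(camera, target): "point" ([x, y, z] in m, in world coordinates, good to about 4 mm: the middle of the surface that is visible of it).
- r.silhouettes(camera, target): "pixels" (400x640 bool, what is visible of it).
The state is a dict: "clock": time; "q": joint angles; "qd": joint speeds; "joint_torque": joint torques, N m; "tool_pos": TCP position; "eef_rot": TCP orientation; "contact_force": force on the tool from outside, world axes, zero at the start; "moment": the same for the moment, N m; "opening": opening from 0.0 (shut) to 1.0 (fully open); "finger_force": force on a finger pad.
Only numpy, scipy, OpenCV 4.12 (cv2) and the standard library are available. Lean on these libraries where they do the work, as an engineer would, in place of code of your own. Each camera call takes 0.05 s, during which the arm holds its last target. There are 200 camera calls.

## Working session

There is one attempt and no reset: what is moved stays moved. The work goes in short steps, Python scripts to look and compute and a tool call to move; the robot and the scene stay as the last step left them, time stands still between calls to the robot, and variables do not carry over. Pictures are saved under pics/ and viewed, at most 11 in all, crops included, and the job is handed in when it is done.

Besides the shell and the picture viewer there is one more tool, called by a JSON object that holds its "name" and its "arguments", one argument or row to a line. play_rows: Moves the arm, as the interface text tells. Its arguments: {"type":"object","properties":{"translation":{"type":"array","items":{"type":"array","items":{"type":"number"}}},"delta_rot":{"type":"array","items":{"type":"array","items":{"type":"number"}}},"grip":{"type":"array","items":{"type":"number"}},"squeeze":{"type":"number"}},"required":["translation","delta_rot","grip"]}

```bash
mkdir -p pics; ls
python3 - <<'E'
from plant import r
import cv2,numpy as np
s=r.get_state();print({k:np.round(v,3) for k,v in s.items()})
for c in ["scene","side","wrist"]:
    im=r.snapshot(c);cv2.imwrite(f"pics/{c}0.png",im)
    k=r.get_calibration(c);print(c,np.round(k["intrinsics"],1).tolist(),np.round(k["eye"],3),np.round(k["rotation"],3).tolist(), [x for x in k])
    for t in ["tweezers","grip","jaw_middle","rest","holder","plug","holder_empty","electrode_left"]:
        print(t,[(np.round(d["point"],3).tolist(),round(d["confidence"],2)) for d in r.look_for(c,t)[:3]])
a=cv2.imread("pics/scene0.png");b=cv2.imread("pics/side0.png")
E
```

```text
pics
{'clock': np.float64(0.0), 'q': array([ 0.034,  0.69 , -0.195,  1.566,  0.157,  0.902, -0.215]), 'qd': array([ 0.001, -0.001,  0.001,  0.001, -0.   , -0.   ,  0.001]), 'joint_torque': array([ 0.0000e+00, -5.2757e+01, -1.2670e+00, -1.5343e+01, -5.3000e-02,
        7.0000e-03,  0.0000e+00]), 'tool_pos': array([ 0.624, -0.   ,  0.302]), 'eef_rot': array([ 0.707,  0.707, -0.001, -0.001]), 'contact_force': array([ 0.075,  0.33 , -0.093]), 'moment': array([0.02 , 0.016, 0.05 ]), 'finger_force': np.float64(0.0), 'opening': np.float64(1.0)}
scene [[509.3, 0.0, 313.8], [0.0, 509.3, 193.0], [0.0, 0.0, 1.0]] [-0.413  1.064  0.984] [-0.174, 0.457, 0.822, -0.294] ['intrinsics', 'eye', 'rotation']
tweezers [([0.499, -0.222, 0.052], 0.73), ([0.385, 0.14, 0.008], 0.46)]
grip [([0.495, -0.222, 0.051], 0.69)]
jaw_middle [([0.496, -0.221, 0.051], 0.83)]
rest [([0.49, -0.209, 0.007], 0.69), ([0.5, -0.218, 0.051], 0.49)]
holder [([0.499, -0.22, 0.049], 0.74), ([0.533, 0.171, 0.014], 0.66), ([0.529, -0.214, 0.048], 0.34)]
plug [([0.533, 0.17, 0.013], 0.83)]
holder_empty [([0.547, 0.008, 0.016], 0.74)
[... 552 characters left out ...]
0.73)]
holder_empty [([0.552, 0.014, 0.013], 0.75), ([0.505, -0.225, 0.05], 0.27), ([0.391, 0.139, 0.006], 0.18)]
electrode_left [([0.527, -0.211, 0.047], 0.62)]
wrist [[329.6, 0.0, 324.5], [0.0, 329.6, 193.8], [0.0, 0.0, 1.0]] [0.624 0.079 0.385] [-0.155, 0.0, -0.0, 0.988] ['intrinsics', 'eye', 'rotation']
tweezers [([0.521, -0.243, 0.053], 0.76)]
grip [([0.518, -0.241, 0.051], 0.63)]
jaw_middle [([0.522, -0.236, 0.052], 0.65), ([0.382, 0.021, 0.013], 0.34)]
rest [([0.529, -0.201, 0.008], 0.78)]
holder [([0.54, 0.153, 0.013], 0.78), ([0.52, -0.242, 0.051], 0.61)]
plug [([0.544, 0.153, 0.015], 0.93)]
holder_empty [([0.559, 0.005, 0.013], 0.96)]
electrode_left [([0.568, -0.238, 0.054], 0.41)]
```

View pics/scene0.png

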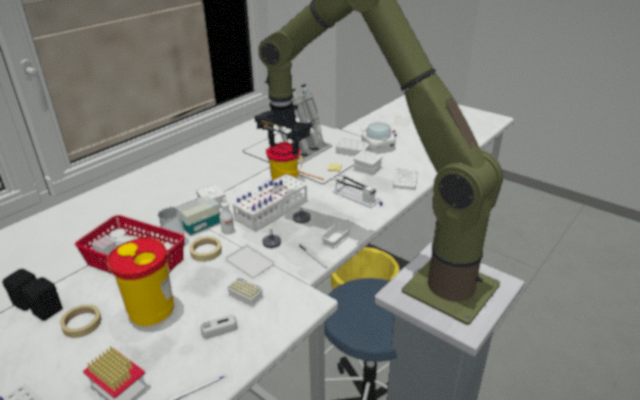

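View pics/wrist0.png

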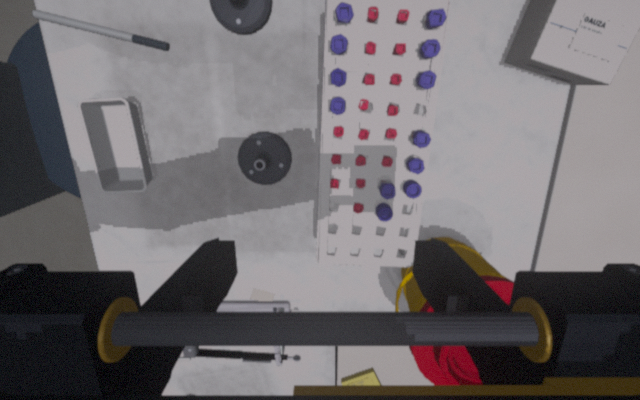

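View pics/side0.png

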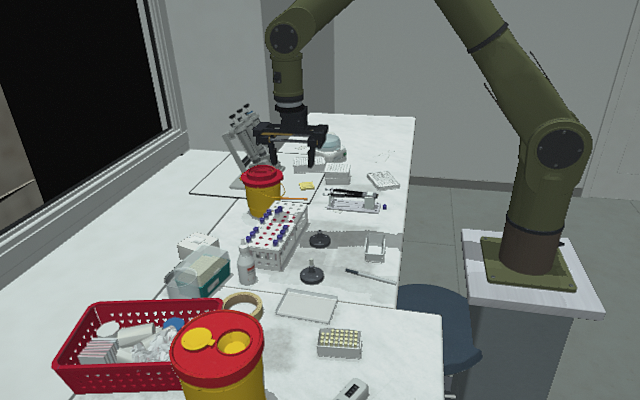

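The wrist view shows the tweezers at about (240,355), pointing to +x. The empty holder is at (264,160), and the other holder is cut off at the top, around (240,10). I'll move above the tweezers and turn the gripper so it closes across them.

{"name": "play_rows", "arguments": {
  "translation": [
    [0, -0.04, 0],
    [0, -0.04, 0],
    [0, -0.045, 0],
    [-0.047, 0, 0],
    [-0.047, 0, 0],
    [-0.047, 0, 0],
    [-0.047, 0, 0],
    [-0.047, 0, 0],
    [0, 0, 0],
    [0, 0, 0],
    [0, 0, 0],
    [0, 0, 0],
    [0, 0, 0],
    [0, 0, 0],
    [0, 0, 0],
    [0, 0, 0],
    [0, 0, 0],
    [0, 0, 0]
  ],
  "delta_rot": [
    [0, 0, 0],
    [0, 0, 0],
    [0, 0, 0],
    [0, 0, 0],
    [0, 0, 0],
    [0, 0, 0],
    [0, 0, 0],
    [0, 0, 0],
    [0, 0, 10],
    [0, 0, 10],
    [0, 0, 10],
    [0, 0, 10],
    [0, 0, 10],
    [0, 0, 10],
    [0, 0, 10],
    [0, 0, 10],
    [0, 0, 10],
    [0, 0, 0]
  ],
  "grip": [1, 1, 1, 1, 1, 1, 1, 1, 1, 1, 1, 1, 1, 1, 1, 1, 1, 1]
}}

```text
clock: 3.6
tool_pos: [0.5002, -0.2348, 0.3027]
eef_rot: [1.0, 0.001, -0.0, 0.0]
contact_force: [0.1, 0.2, -0.6]
opening: 1.0
finger_force: 0.0
```

Run:
```python
from plant import r
import cv2,numpy as np
s=r.get_state();print(np.round(s['tool_pos'],4),np.round(s['eef_rot'],3),s['clock'])
k=r.get_calibration("wrist");print(k)
im=r.snapshot("wrist");cv2.imwrite("pics/w1.png",cv2.resize(im[:, :],(800,500)))
for t in ["tweezers","grip","jaw_middle","rest"]:
    print(t,[(np.round(d["point"],3).tolist(),round(d["confidence"],2)) for d in r.look_for("wrist",t)[:3]])
```

```text
[ 0.5002 -0.2348  0.3027] [ 1.     0.001 -0.     0.   ] 3.6
{'intrinsics': array([[329.59358867,   0.        , 324.54213088],
       [  0.        , 329.59358867, 193.78566501],
       [  0.        ,   0.        ,   1.        ]]), 'eye': array([ 0.5791773 , -0.23515019,  0.38503264]), 'rotation': array([-0.11036649,  0.11049636, -0.69767274,  0.69918706])}
tweezers [([0.484, -0.228, 0.052], 0.74), ([0.562, -0.215, 0.049], 0.37)]
grip [([0.485, -0.228, 0.051], 0.7)]
jaw_middle [([0.484, -0.225, 0.054], 0.58)]
rest [([0.501, -0.228, 0.005], 0.8)]
```

View pics/w1.png

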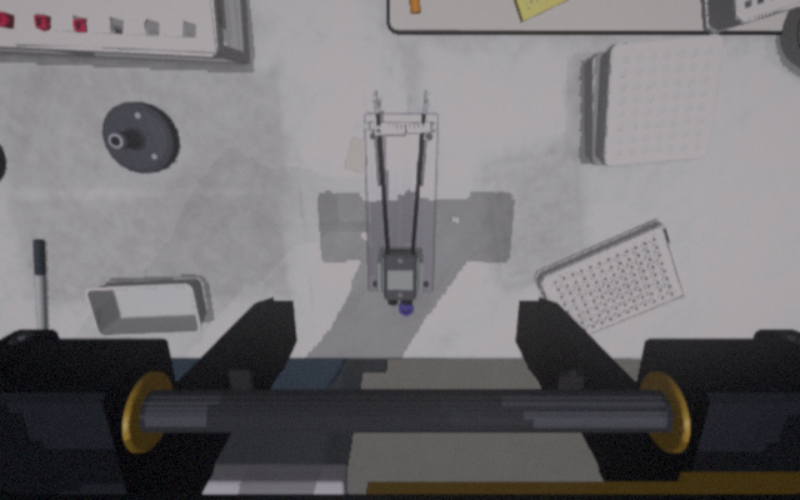

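The tweezers are nearly along world x: the handle is at (401,278) in the enlarged picture and the electrodes at (377,97) and (426,97). I'll enlarge the crop for exact pixels.

```bash
cat > h.py <<'E'
import numpy as np,cv2
from scipy.spatial.transform import Rotation as R
def ray(k,u,v,z):
    K=np.array(k["intrinsics"]);q=np.array(k["rotation"])
    M=R.from_quat(q).as_matrix() if q.size==4 else q.reshape(3,3)
    d=np.linalg.solve(K,[u,v,1.]);d=M@[d[0],-d[1],-d[2]]
    e=np.array(k["eye"]);return e+d*(z-e[2])/d[2]
def proj(k,p):
    q=np.array(k["rotation"]);M=R.from_quat(q).as_matrix() if q.size==4 else q.reshape(3,3)
    c=M.T@(np.array(p)-k["eye"]);c=np.array([c[0],-c[1],-c[2]]);w=np.array(k["intrinsics"])@c;return w[:2]/w[2]
E
python3 - <<'E'
from plant import r
from h import *
k=r.get_calibration("wrist")
im=r.snapshot("wrist");np.save("w1.npy",im)
c=im[65:265,260:380];cv2.imwrite("pics/w1c.png",cv2.resize(np.rot90(c),(800,480),interpolation=cv2.INTER_CUBIC))
for u,v in [(301.6,77.6),(341,77.6),(321,201.6),(321,240)]: print(u,v,np.round(ray(k,u,v,.05),4))
print([np.round(proj(k,p),1).tolist() for p in [(.5,-.23,.05),(.6,-.23,.05)]])
E
```

```text
301.6 77.6 [ 0.5875 -0.2131  0.05  ]
341 77.6 [ 0.5876 -0.2509  0.05  ]
321 201.6 [ 0.4616 -0.2315  0.05  ]
321 240 [ 0.416  -0.2314  0.05  ]
[[319.5, 166.7], [319.2, 63.7]]
```

View pics/w1c.png

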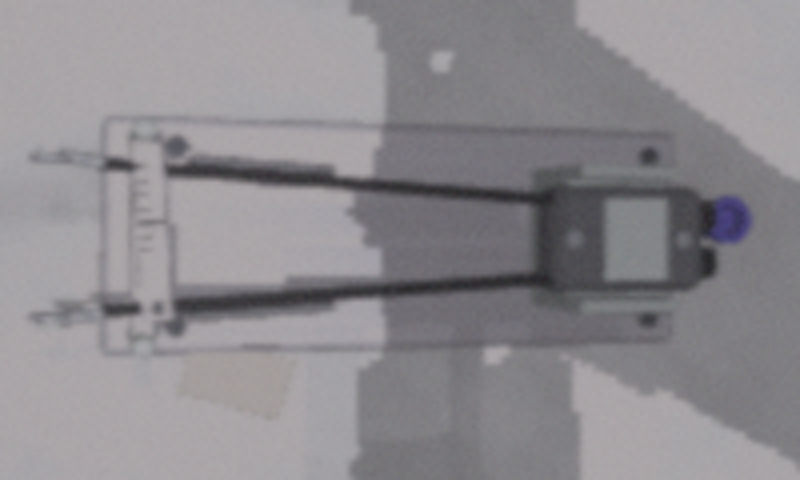

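{"name": "play_rows", "arguments": {
  "translation": [
    [0.037, -0.0046, 0],
    [0, 0, 0.04],
    [0, 0, 0.04],
    [0, 0, 0.04],
    [0, 0, 0.03],
    [0, 0, 0]
  ],
  "delta_rot": [
    [0, 0, 0],
    [0, 0, 0],
    [0, 0, 0],
    [0, 0, 0],
    [0, 0, 0],
    [0, 0, 0]
  ],
  "grip": [1, 1, 1, 1, 1, 1]
}}

```text
clock: 4.65
tool_pos: [0.5358, -0.2298, 0.1509]
eef_rot: [1.0, 0.0, -0.002, -0.001]
contact_force: [-0.2, 0.0, 0.8]
opening: 1.004
finger_force: 0.0
```

Run:
```python
from plant import r
from h import *
s=r.get_state();print(np.round(s['tool_pos'],4),np.round(s['eef_rot'],4),s['clock'])
k=r.get_calibration("wrist")
im=r.snapshot("wrist");np.save("w2.npy",im)
for p in [(.5375,-.23,.048),(.5875,-.23,.048)]:
    print(np.round(proj(k,p),1))
c=im[60:400,200:440];cv2.imwrite("pics/w2c.png",cv2.resize(np.rot90(c),(800,565),interpolation=cv2.INTER_CUBIC))
```

```text
[ 0.5358 -0.2298  0.1509] [ 1.0e+00  3.0e-04 -2.0e-03 -1.1e-03] 4.65
[324.5 220.2]
[324.5 137.4]
```

View pics/w2c.png

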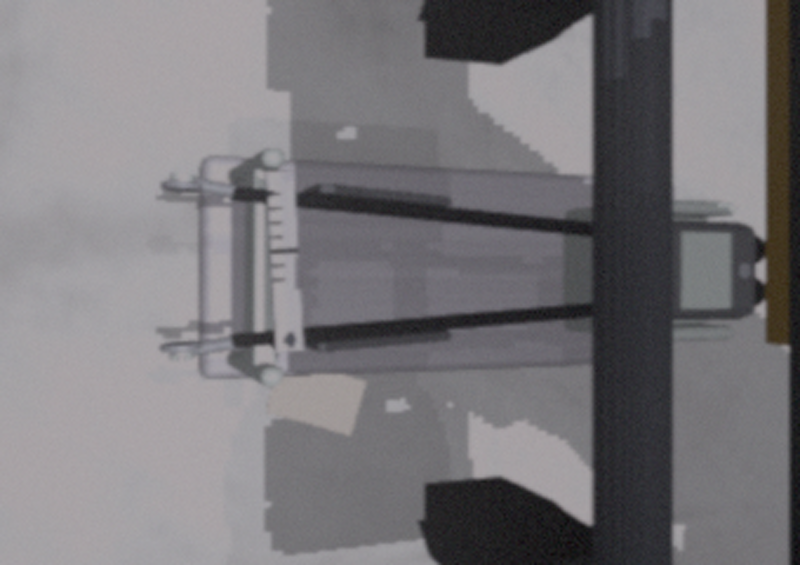

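The left and right finger tips are centred on the tweezers to within about 1 mm, and the finger rests' middle (picture x about 380) gives the grip at x≈0.5375. I'll descend and close lightly.

{"name": "play_rows", "arguments": {
  "translation": [
    [0.0015, 0.0007, 0.02],
    [0, 0, 0.02],
    [0, 0, 0.012],
    [0, 0, 0.006],
    [0, 0, 0],
    [0, 0, 0],
    [0, 0, 0],
    [0, 0, 0],
    [0, 0, 0],
    [0, 0, 0],
    [0, 0, 0],
    [0, 0, 0]
  ],
  "delta_rot": [
    [0, 0, 0],
    [0, 0, 0],
    [0, 0, 0],
    [0, 0, 0],
    [0, 0, 0],
    [0, 0, 0],
    [0, 0, 0],
    [0, 0, 0],
    [0, 0, 0],
    [0, 0, 0],
    [0, 0, 0],
    [0, 0, 0]
  ],
  "grip": [1, 1, 1, 1, 0.4, 0, -0.1, -0.2, -0.227, -0.227, -0.227, -0.227],
  "squeeze": 25
}}

```text
clock: 6.2
tool_pos: [0.5387, -0.2311, 0.0949]
eef_rot: [1.0, 0.0, 0.0, 0.0]
contact_force: [0.7, 0.3, 0.7]
opening: 0.384
finger_force: 8.8
```

{"name": "play_rows", "arguments": {
  "translation": [
    [0, 0, -0.005],
    [0, 0, -0.01],
    [0, 0, -0.02],
    [0, 0, -0.025],
    [0, 0, -0.03],
    [0, 0, -0.02],
    [0, 0, 0]
  ],
  "delta_rot": [
    [0, 0, 0],
    [0, 0, 0],
    [0, 0, 0],
    [0, 0, 0],
    [0, 0, 0],
    [0, 0, 0],
    [0, 0, 0]
  ],
  "grip": [-0.227, -0.227, -0.227, -0.227, -0.227, -0.227, -0.227]
}}

```text
clock: 7.08
tool_pos: [0.5395, -0.2316, 0.2073]
eef_rot: [1.0, -0.0, 0.002, 0.001]
contact_force: [-0.8, -0.6, -0.9]
opening: 0.385
finger_force: 8.3
```

Run:
```python
from plant import r
from h import *
s=r.get_state();print(np.round(s['tool_pos'],4),np.round(s['eef_rot'],4),s['clock'],s['opening'],s['finger_force'])
p=s['tool_pos'];k=r.get_calibration("wrist")
im=r.snapshot("wrist");np.save("w3.npy",im)
for x in (0,.05): print(np.round(proj(k,p+[x,0,-.047]),1))
c=im[60:400,200:440];A=cv2.resize(np.rot90(c),(560,395),interpolation=cv2.INTER_CUBIC)
im=r.snapshot("side");k=r.get_calibration("side");u,v=map(int,proj(k,p+[0,0,-.047]));print(u,v)
B=cv2.resize(im[max(v-40,0):v+40,u-80:u+40],(300,200),interpolation=cv2.INTER_CUBIC)
u,v=map(int,proj(k,[.54,.165,.03]))
C=cv2.resize(im[v-30:v+30,u-30:u+60],(300,200),interpolation=cv2.INTER_CUBIC);
o=np.zeros((600,600,3),np.uint8);o[:395,:560]=A;o[395:595,:300]=B;o[395:595,300:]=C
cv2.imwrite("pics/w3c.png",o)
for t in ["plug","holder_empty"]:
    print(t,[(np.round(d["point"],3).tolist(),round(d["confidence"],2)) for d in r.look_for("side",t)[:3]])
```

```text
[ 0.5395 -0.2316  0.2073] [ 1.0e+00 -1.0e-04  2.2e-03  9.0e-04] 7.075 0.38466241995456274 8.293092029125546
[323.3 273. ]
[323.1 163.4]
338 160
plug [([0.533, 0.172, 0.011], 0.6)]
holder_empty [([0.55, 0.013, 0.011], 0.62)]
```

View pics/w3c.png

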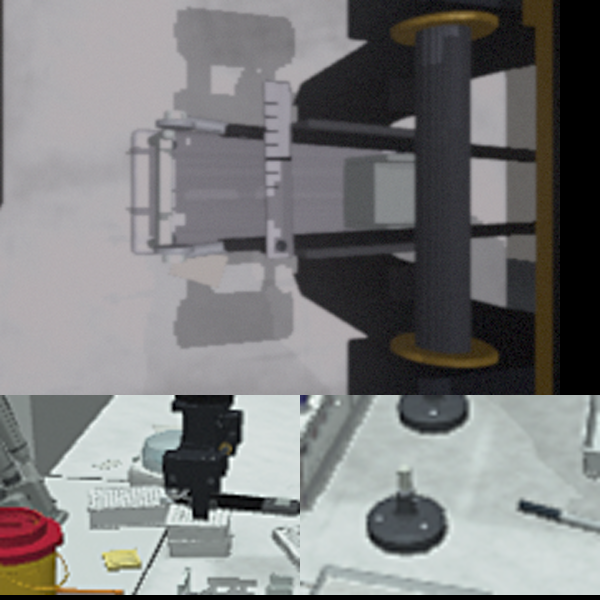

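The tweezers are lifted and held level: discs at about (175,120) and (170,250) in the crop. The plug stands on the holder at about (405,475) in the lower-right crop. I'll carry them above the plug.

{"name": "play_rows", "arguments": {
  "translation": [
    [-0.02, 0, 0],
    [-0.03, -0.01, 0],
    [0, -0.02, 0],
    [0, -0.03, 0],
    [0, -0.04, 0],
    [0, -0.04, 0],
    [0, -0.04, 0],
    [0, -0.04, 0],
    [0, -0.04, 0],
    [0, -0.04, 0],
    [0, -0.04, 0],
    [0, -0.03, 0],
    [0, -0.02, 0],
    [0, -0.01, 0],
    [0, 0, 0],
    [0, 0, 0]
  ],
  "delta_rot": [
    [0, 0, 0],
    [0, 0, 0],
    [0, 0, 0],
    [0, 0, 0],
    [0, 0, 0],
    [0, 0, 0],
    [0, 0, 0],
    [0, 0, 0],
    [0, 0, 0],
    [0, 0, 0],
    [0, 0, 0],
    [0, 0, 0],
    [0, 0, 0],
    [0, 0, 0],
    [0, 0, 0],
    [0, 0, 0]
  ],
  "grip": [-0.227, -0.227, -0.227, -0.227, -0.227, -0.227, -0.227, -0.227, -0.227, -0.227, -0.227, -0.227, -0.227, -0.227, -0.227, -0.227]
}}

```text
clock: 9.28
tool_pos: [0.4886, 0.1676, 0.2046]
eef_rot: [1.0, -0.001, -0.0, 0.0]
contact_force: [-0.0, 0.7, -0.6]
opening: 0.388
finger_force: 8.3
```

Run:
```python
from plant import r
from h import *
s=r.get_state();print(np.round(s['tool_pos'],4),np.round(s['eef_rot'],4),s['clock'],s['opening'],s['finger_force'])
p=s['tool_pos'];k=r.get_calibration("wrist")
im=r.snapshot("wrist");np.save("w4.npy",im)
print("jaw",np.round(proj(k,p+[.05,0,-.047]),1))
for z in (.041,.059): print(np.round(proj(k,[.54,.17,z]),1),np.round(proj(k,[.53,.17,z]),1),np.round(proj(k,[.54,.16,z]),1))
c=im[20:270,180:460];cv2.imwrite("pics/w4c.png",cv2.resize(np.rot90(c),(667,747)[::-1] if 0 else (660,739),interpolation=cv2.INTER_CUBIC)[:600])
for t in ["plug","holder"]:
    for d in r.silhouettes("wrist",t)[:2]:
        m=np.argwhere(d["pixels"]);print(t,round(d["confidence"],2),m.min(0)[::-1],m.max(0)[::-1],m.mean(0)[::-1])
    print([(np.round(d["point"],3).tolist(),round(d["confidence"],2)) for d in r.look_for("wrist",t)[:2]])
```

```text
[0.4886 0.1676 0.2046] [ 1.e+00 -9.e-04 -1.e-04  5.e-04] 9.275 0.3884424438190917 8.292978761674021
jaw [323. 163.]
[320.4 126.2] [320.5 139.8] [334.  126.2]
[320.1 129.2] [320.2 143.8] [334.7 129.2]
plug 0.58 [291  84] [365 159] [328.45611672 121.59057239]
plug 0.18 [486  63] [569 141] [527.73199922 102.27977242]
[([0.542, 0.167, 0.016], 0.57)]
holder 0.86 [292  85] [366 160] [328.96146872 121.86174071]
[([0.542, 0.168, 0.016], 0.74), ([0.559, 0.01, 0.015], 0.71)]
```

View pics/w4c.png

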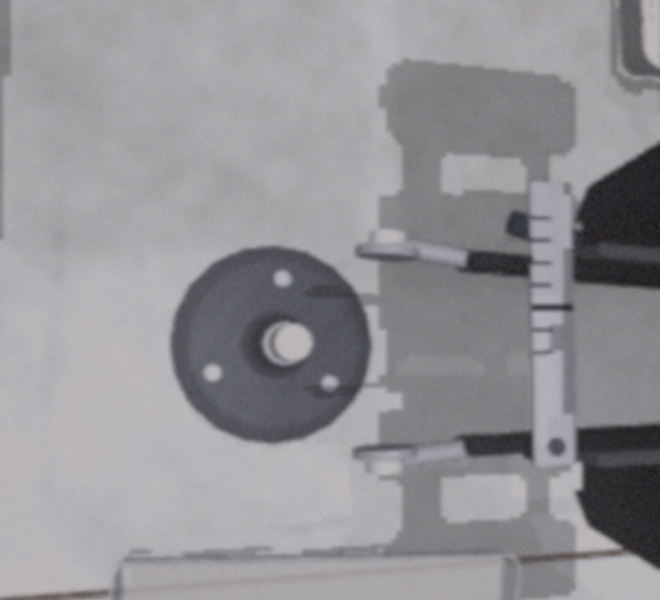

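The plug top is at (293,342) in the crop, i.e. world about (0.539,0.164), and the discs are at (386,250) and (386,452). I'll correct sideways by 3 mm, go partly down and look again.

{"name": "play_rows", "arguments": {
  "translation": [
    [0.002, 0.0028, 0.01],
    [0, 0, 0.02],
    [0, 0, 0.02],
    [0, 0, 0.013],
    [0, 0, 0.005],
    [0, 0, 0],
    [0, 0, 0]
  ],
  "delta_rot": [
    [0, 0, 0],
    [0, 0, 0],
    [0, 0, 0],
    [0, 0, 0],
    [0, 0, 0],
    [0, 0, 0],
    [0, 0, 0]
  ],
  "grip": [-0.227, -0.227, -0.227, -0.227, -0.227, -0.227, -0.227]
}}

```text
clock: 10.4
tool_pos: [0.4908, 0.1662, 0.1372]
eef_rot: [1.0, 0.0, 0.001, -0.0]
contact_force: [0.4, -0.3, 0.6]
opening: 0.387
finger_force: 8.3
```

Run:
```python
from plant import r
from h import *
s=r.get_state();print(np.round(s['tool_pos'],4),np.round(s['eef_rot'],4),s['clock'],s['opening'],s['finger_force'])
p=s['tool_pos'];k=r.get_calibration("wrist")
im=r.snapshot("wrist");np.save("w5.npy",im)
for dz in(-.047,-.042): print("jaw",np.round(proj(k,p+[.05,0,dz]),1),np.round(proj(k,p+[.05,.01,dz]),1),np.round(proj(k,p+[.06,.0,dz]),1))
print("plugtop",np.round(proj(k,[.539,.164,.059]),1),np.round(proj(k,[.549,.164,.059]),1),np.round(proj(k,[.539,.174,.059]),1))
c=im[80:230,230:420];A=cv2.resize(np.rot90(c),(474,600),interpolation=cv2.INTER_CUBIC)
im=r.snapshot("side");k=r.get_calibration("side");u,v=map(int,proj(k,[.53,.165,.06]));print(u,v)
B=cv2.resize(im[v-45:v+45,u-50:u+40],(300,300),interpolation=cv2.INTER_CUBIC)
im=r.snapshot("scene");k=r.get_calibration("scene");u,v=map(int,proj(k,[.53,.165,.06]))
C=cv2.resize(im[v-45:v+45,u-40:u+50],(300,300),interpolation=cv2.INTER_CUBIC)
o=np.zeros((600,780,3),np.uint8);o[:,:474]=A;o[:300,480:]=B;o[300:,480:]=C
cv2.imwrite("pics/w5c.png",o)
```

```text
[0.4908 0.1662 0.1372] [ 1.e+00  0.e+00  5.e-04 -1.e-04] 10.4 0.38699332847502654 8.29315543625853
jaw [323.4 163.2] [298.5 163.2] [323.4 138.1]
jaw [323.4 166. ] [297.5 166. ] [323.3 140.1]
plugtop [328.1 153. ] [328.2 132.5] [307.8 152.9]
314 258
```

View pics/w5c.png

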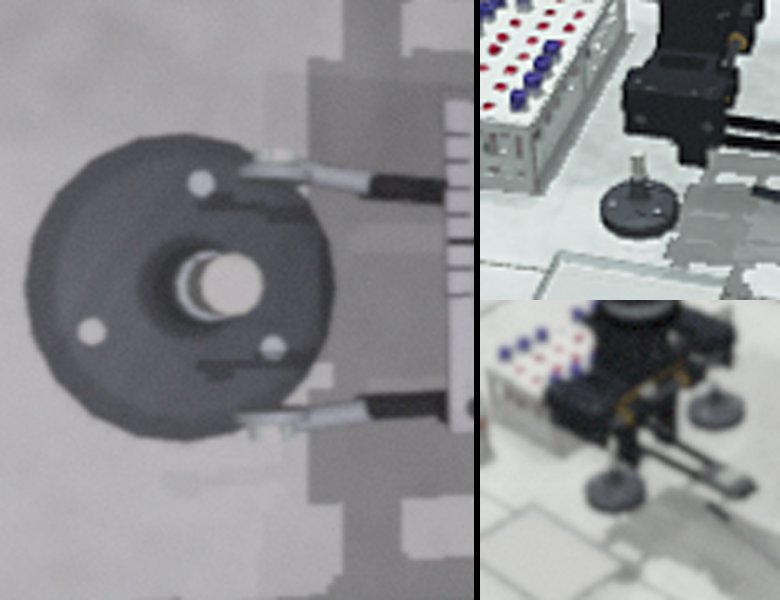

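The plug top is at (232,284), and the discs are at (272,168) and (272,418) with a gap of about 28 mm. The jaw is about 1.7 mm too far to +y and 2 mm too far ahead. I'll correct that and descend.

{"name": "play_rows", "arguments": {
  "translation": [
    [-0.002, 0.0017, 0],
    [0, 0, 0],
    [0, 0, 0.006],
    [0, 0, 0.01],
    [0, 0, 0.01],
    [0, 0, 0.008],
    [0, 0, 0.006],
    [0, 0, 0],
    [0, 0, 0]
  ],
  "delta_rot": [
    [0, 0, 0],
    [0, 0, 0],
    [0, 0, 0],
    [0, 0, 0],
    [0, 0, 0],
    [0, 0, 0],
    [0, 0, 0],
    [0, 0, 0],
    [0, 0, 0]
  ],
  "grip": [-0.227, -0.227, -0.227, -0.227, -0.227, -0.227, -0.227, -0.227, -0.227]
}}

```text
clock: 11.68
tool_pos: [0.4886, 0.1644, 0.0969]
eef_rot: [1.0, -0.0, 0.0, -0.0]
contact_force: [-0.2, 0.3, -1.6]
opening: 0.388
finger_force: 8.3
```

```bash
cat > v.py <<'E'
import sys
from plant import r
from h import *
s=r.get_state();print(np.round(s['tool_pos'],4),np.round(s['eef_rot'],4),s['clock'],s['opening'],s['finger_force'])
p=s['tool_pos'];k=r.get_calibration("wrist")
im=r.snapshot("wrist")
for dz in(-.047,-.042): print("jaw",np.round(proj(k,p+[.05,0,dz]),1),np.round(proj(k,p+[.05,.01,dz]),1),np.round(proj(k,p+[.06,.0,dz]),1))
print("plugtop",np.round(proj(k,[.539,.1635,.059]),1),np.round(proj(k,[.549,.1635,.059]),1),np.round(proj(k,[.539,.1735,.059]),1))
c=im[120:240,230:420];A=cv2.resize(np.rot90(c),(379,600),interpolation=cv2.INTER_CUBIC)
im=r.snapshot("side");k=r.get_calibration("side");u,v=map(int,proj(k,[.53,.165,.06]))
B=cv2.resize(im[v-32:v+32,u-40:u+44],(394,300),interpolation=cv2.INTER_CUBIC)
im=r.snapshot("scene");k=r.get_calibration("scene");u,v=map(int,proj(k,[.53,.165,.06]))
C=cv2.resize(im[v-32:v+32,u-34:u+50],(394,300),interpolation=cv2.INTER_CUBIC)
o=np.zeros((600,780,3),np.uint8);o[:,:379]=A;o[:300,386:]=B;o[300:,386:]=C
cv2.imwrite(sys.argv[1],o)
E
python3 v.py pics/w6c.png
```

```text
[0.4886 0.1644 0.0969] [ 1.e+00 -0.e+00  2.e-04 -0.e+00] 11.675 0.3876820184312833 8.293107538484037
jaw [323.3 163.2] [298.3 163.1] [323.3 138.1]
jaw [323.2 166. ] [297.3 166. ] [323.2 140. ]
plugtop [325.7 167.5] [325.7 140.7] [299.  167.5]
```

View pics/w6c.png

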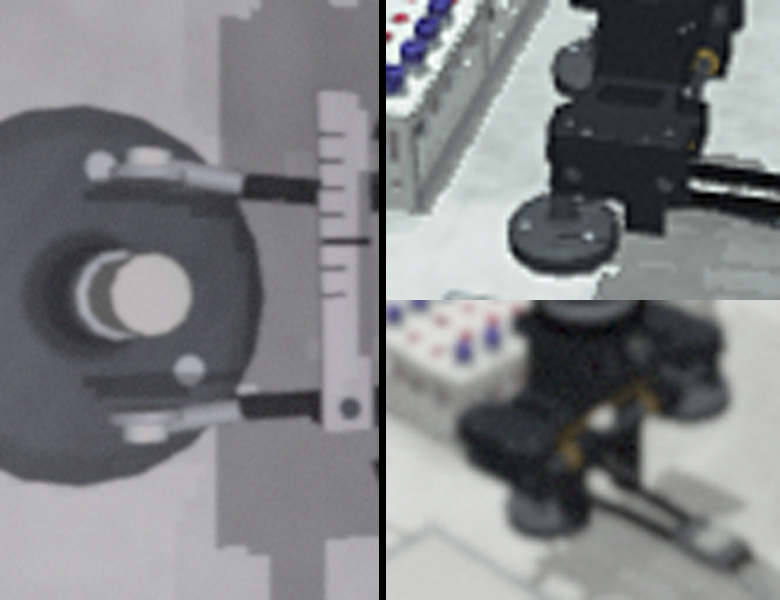

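The plug (152,293) is centred between the discs (146,170) and (146,415), at the same x. Now I'll squeeze gradually to 29 mm.

{"name": "play_rows", "arguments": {
  "translation": [
    [0, 0, 0],
    [0, 0, 0],
    [0, 0, 0],
    [0, 0, 0],
    [0, 0, 0],
    [0, 0, 0],
    [0, 0, 0]
  ],
  "delta_rot": [
    [0, 0, 0],
    [0, 0, 0],
    [0, 0, 0],
    [0, 0, 0],
    [0, 0, 0],
    [0, 0, 0],
    [0, 0, 0]
  ],
  "grip": [-0.25, -0.28, -0.31, -0.33, -0.341, -0.341, -0.341]
}}

```text
clock: 12.7
tool_pos: [0.4885, 0.1644, 0.0967]
eef_rot: [1.0, -0.0, 0.0, -0.0]
contact_force: [0.7, -0.5, 0.3]
opening: 0.329
finger_force: 11.8
```

```bash
sed -i 's/c=im\[120:240,230:420\];A=.*/c=im[140:240,250:400];A=cv2.resize(np.rot90(c),(400,600),interpolation=cv2.INTER_CUBIC)/; s/(394,300)/(370,300)/; s/:379\]/:400]/; s/386:/410:/g' v.py; python3 v.py pics/w7c.png
```

```text
[0.4885 0.1644 0.0967] [ 1. -0.  0. -0.] 12.7 0.3288677067526828 11.818365566432476
jaw [323.3 163.1] [298.4 163.1] [323.3 138. ]
jaw [323.3 165.9] [297.4 165.9] [323.2 140. ]
plugtop [325.7 167.3] [325.7 140.4] [298.9 167.3]
```

View pics/w7c.png

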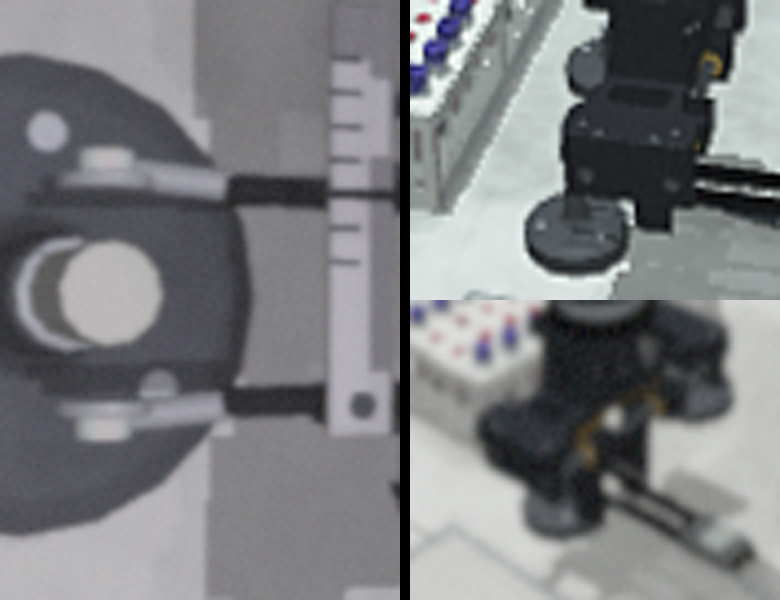

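The index arm meets the long line (y about 193), the opening is 28.9 mm and the spring force 11.8 N, which matches the mark. The plug (y 240–343) is centred between the discs (about 188 and 400). I'll hold briefly and then hand in.

{"name": "play_rows", "arguments": {
  "translation": [
    [0, 0, 0],
    [0, 0, 0],
    [0, 0, 0],
    [0, 0, 0],
    [0, 0, 0],
    [0, 0, 0],
    [0, 0, 0],
    [0, 0, 0]
  ],
  "delta_rot": [
    [0, 0, 0],
    [0, 0, 0],
    [0, 0, 0],
    [0, 0, 0],
    [0, 0, 0],
    [0, 0, 0],
    [0, 0, 0],
    [0, 0, 0]
  ],
  "grip": [-0.341, -0.341, -0.341, -0.341, -0.341, -0.341, -0.341, -0.341]
}}

```text
clock: 13.85
tool_pos: [0.4885, 0.1644, 0.0967]
eef_rot: [1.0, 0.0, 0.0, -0.0]
contact_force: [0.6, -0.5, -0.3]
opening: 0.329
finger_force: 11.8
```

```bash
python3 -c "
from plant import r
s=r.get_state();print(s['tool_pos'],s['opening'],s['finger_force'],s['clock'])
print(r.finish_job())"
```

```text
[0.48853663 0.16441981 0.09673263] 0.328804913118429 11.818342572078109 13.85
the job is handed in; nothing more can be done
None
```

I handed the job in at 13.9 s with the tweezers held steady at a gap of about 20 mm, the electrodes centred either side of the plug about halfway up and clear of it by about 5 mm on each side; the verdict was not shown.

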